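Snap the terminal cover off the bench torque tester

ROBOT

A 6-joint arm with a two-finger parallel gripper is mounted at the origin on the work surface. World frame = base frame: x ahead of the robot, y to its left, z up, the work surface at z = 0. Lengths are in m, angles in degrees, forces in N, time in s.
With the tool pointing down it reaches from about 0.25 to 0.725 m from the base axis. Payload 9.7 kg.
Tool frame: the origin (TCP) lies at the centre of the arm's flange, where the gripper is bolted on; the fingertips stand 173 mm ahead of it and the grasp point (between the pads) lies 155 mm ahead of it; z points along the fingers, y is the line along which they close (so a half turn about z gives the same grasp; the last joint's range is limited). The gripper opens to 85 mm and grips with 20 to 120 N. Pads are 22 mm wide; open, the fingers measure 114 mm over their backs; the gripper's body (76 mm by 85 mm) begins 54 mm behind the grasp point. The pads swing forward as they close: fully open they stand 13 mm farther back than shut.
Start: joints at [-74.771, 4.979, 10.078, 95.1, 0, 90], TCP at [0.144, -0.531, 0.405] pointing down, gripper open.
Joint ranges: [-179.16, 179.16], [-48.56, 103.87], [-65.8, 70.77], [-126.05, 130.52], [-82.76, 87.17], [-180, 180]. Speed limits (degrees/s): [127.2, 127.2, 147.25, 180, 180, 180].

INTERFACE

Orientations are given as [roll, pitch, yaw] about the fixed x, y, z axes, in that order (R = Rz(yaw) Ry(pitch) Rx(roll)).
In Python, from workcell import monitor, camera, get_calibration, bot gives the robot as it stands.
- The arm moves only by the tool carry_out, never from a script. Its argument "targets" is text: rows parted by semicolons, each of 7 numbers parted by spaces: the shift along the tool's x, y, z in units of 0.04 m (1.0 is 0.04 m), then the turn, a rotation vector about the tool's x, y, z in units of 0.1 rad (1.0 is 0.1 rad), then the opening, from -1 (shut) to 1 (fully open), so that 0 is half open. A call has exactly 8 rows; each row shifts and turns the commanded pose from where the row before left it, along the tool's axes as they then stand; what a row does not reach is not made up. A row lasts 1/12 s, in which the tool goes at most 41.7 mm and 7.16 degrees, less where a joint would pass 70% of its speed; a pose out of reach is approached as far as the arm can. A call with a number of a shift or a turn outside -1 to 1 is refused whole. A call with a gripper value outside its range is refused whole. The fingers move at their own pace and stop on an object; "newtons" is the grip in N (left out, the last holds). Time passes only in rows, so rows that do not move let the fingers close, or fill a call up. It gives the time, the measured TCP pose, the force, the opening and the grip force at its end, in the units of the state.
- monitor.get_obs(): the state, without advancing time (a new reading comes with each control period).
- camera(name): name is "side" or "top"; returns the picture (400x640x3 uint8, red, green, blue); there is no depth.
- get_calibration(name): a dict with "fx", "fy", "cx", "cy" (pixels), "D" ([k1, k2, p1, p2, k3] as OpenCV has them; the pictures are not rectified), "view" (4x4, takes a point from world to camera coordinates). Camera axes: x right, y down, z forward; pixel columns grow to the right and rows downward; lengths in m; the calibration is good to about 2 mm. A picture is of the moment at which its call begins. get_calibration takes no time and is no camera call.
- bot.job_done(): hands the job in; it is judged then, once.
The state is a dict: "time": time; "q": joint angles; "qd": joint speeds; "joint_efforts": joint torques, N m; "ee_pos": TCP position; "tcp_rot": TCP orientation; "wrist_force": force on the tool from outside, world axes, zero at the start; "torque": the same for the moment, N m; "opening": finger opening in m; "grasp_force": force on a finger pad.
Only numpy, scipy, OpenCV 4.12 (cv2) and the standard library are available. Lean on these libraries where they do the work, as an engineer would, in place of code of your own. Each camera call takes 0.05 s, during which the arm holds its last target. There are 200 camera calls.

TASK

Uncover the terminals of the torque tester that is bolted to the cabinet top: press the ribbed snap tab beside the cover's thumb ridge in with a fingertip, then, with the tab in, push the cover by that ridge straight away from the tab and on until the whole cover is off the tester's base plate and lies flat on the cabinet top. Only press and push, do not lift the cover or turn it over, and leave the bolts and the nut driver where they are.

Things in the scene. Friction and masses are not known exactly. Their poses are not given: they have to be found in the camera images.
- tester: Bench torque tester, fixed. Origin on the cabinet top under the centre of the cover's seat; x = the way the cover comes off, z up (lengths in mm). Dark steel base plate 5 thick, 150 wide (y), x -205 to +50. At its tail (x -202 to -104) a grey housing 112 wide, 52 high, with an orange angle disc and a square-drive boss on top, 60 high in all.
- shoulder_top (a point): Centre of the top of the tester's grey shoulder, 28 mm above the cabinet top. The shoulder runs from the housing to the seat (tester x -106 to -31), 90 wide, rigid; the black snap tab stands out of it. Axes as the tester's.
- seat (a point): Centre of the cover's seat on the base plate, 5 mm above the cabinet top, axes as the tester's. Under the cover are two white terminal strips, 20.5 high above the cabinet top with ribs. Steel guides (x -25 to +15, y 43 to 52 on either side, top 16.5 above the cabinet top) hold down the cover's foot flanges with 2 mm play upwards, 1.5 sideways.
- plate_edge (a point): Middle of the upper front edge of the base plate, at tester x +50, 5 mm above the cabinet top; axes as the tester's. Beyond it (+x) is bare cabinet top, where the cover is to lie.
- cover: Loose grey plastic terminal cover, about 70 g, 92 long (x), 92 wide over its foot flanges (roof 84), roof 35 high with dark slots, open at the rear (-x). Origin at the centre of its underside; seated, it is at point seat with the tester's axes. With the tab out it moves only about 1.5 mm; with the tab in it slides along +x, tips its nose over the plate edge after 50 mm and is wholly off after 96.
- cover_ridge (a point): Middle of the top edge of the rear face of the cover's thumb ridge, the place to push. The ridge runs across the rear edge of the roof, 84 wide, 4 thick, 24.5 to 38 mm above the cover's underside (29.5 to 43 above the cabinet top when seated). This point is on the centre line, at the cover's x -46, 38 above its underside; axes are the cover's.
- tab (a joint): Travel of the snap tab in m: 0 out (a spring returns it), growing downwards to 0.005 fully in; 3 N to start, 8 N at the bottom. Its catch lets go of the cover from about 0.003 on and must stay in while the cover starts; once the cover has moved 3 mm the tab need no longer be held, after 12 mm it springs back out.
- tab_top (a point): Centre of the top of the snap tab, a black ribbed pad 28 long (tester x), 30 wide; on the centre line at tester x -64, 34.5 mm above the cabinet top when out, 29.5 when fully in (1.5 above the shoulder). The seated cover's ridge is 18 ahead (+x), 4 from the pad's edge. A fingertip holding the pad in is low enough to push the ridge by moving on along tester +x.
- bolt1: Bystander: gold-tinted flywheel bolt standing on its head on the cabinet top, loose, 49 mm high, head flange 25 mm across, shank 12 mm; origin under the head's centre, z up. Its centre stands 110 to 140 mm from the tester's centre line on the tester's -y side. Leave it.
- bolt2: Bystander: gold-tinted flywheel bolt standing on its head on the cabinet top, loose, 49 mm high, head flange 25 mm across, shank 12 mm; origin under the head's centre, z up. Its centre stands 110 to 140 mm from the tester's centre line on the tester's -y side. Leave it.
- bolt3: Bystander: gold-tinted flywheel bolt standing on its head on the cabinet top, loose, 49 mm high, head flange 25 mm across, shank 12 mm; origin under the head's centre, z up. Its centre stands 110 to 140 mm from the tester's centre line on the tester's -y side. Leave it.
- driver: Bystander: nut driver lying on the cabinet top, loose, 202 mm long; black plastic handle 30 thick (own x -104 to 0), steel shaft and socket to x +98; origin on the cabinet top under the handle's front end. All of it lies 125 mm or more from the tester's centre line on its +y side. Leave it.
There are look-alikes about, which are no part of the job. Of the things like the cover, leave any that is green; of the rest the larger one is meant.

How it is judged:
By the outcome, as a careful person would: the job done as asked, in the order asked, and still so for the second after the job is handed in, with the robot touching nothing.
It also fails if it takes over 38 s, if anything falls off the work surface, if the arm or the gripper's body presses on something with over 40 N, if the wrist force passes 120 N, or if a joint passes its speed limit or range.

## Working session

There is one attempt and no reset: what is moved stays moved. The work goes in short steps, Python scripts to look and compute and a tool call to move; the robot and the scene stay as the last step left them, time stands still between calls to the robot, and variables do not carry over. Pictures are saved under pics/ and viewed, at most 10 in all, crops included, and the job is handed in when it is done.

Besides the shell and the picture viewer there is one more tool, called after "Request:" as name(argument=value, ...), one argument or row to a line, values as JSON. carry_out: Moves the arm, as the interface text tells. Shifts and turns lie within -1 to 1; 1 stands for 0.04 m of shift or 0.1 rad of turn. Its arguments: {"type":"object","properties":{"targets":{"type":"string"},"newtons":{"type":"number"}},"required":["targets"]}

```bash
mkdir -p pics; python3 - <<'E'
from workcell import monitor,camera,get_calibration
import cv2
for n in("top","side"):
    cv2.imwrite(f"pics/{n}0.png",camera(n)[:,:,::-1]); print(get_calibration(n))
print(monitor.get_obs())
E
```

```text
{'fx': 384.096047985953, 'fy': 384.096047985953, 'cx': 318.20757376404526, 'cy': 205.00587770810282, 'D': array([-0.08915156,  0.        ,  0.        ,  0.        ,  0.        ]), 'view': array([[-8.79863868e-03, -9.99686850e-01, -2.34261791e-02,
         2.32578603e-04],
       [-9.87900580e-01,  1.23176914e-02, -1.54598573e-01,
         5.45942029e-01],
       [ 1.54838717e-01,  2.17824790e-02, -9.87699598e-01,
         6.48156593e-01],
       [ 0.00000000e+00,  0.00000000e+00,  0.00000000e+00,
         1.00000000e+00]])}
{'fx': 462.1337714411086, 'fy': 462.1337714411086, 'cx': 313.8742108284193, 'cy': 202.72620382241686, 'D': array([0.03883307, 0.        , 0.        , 0.        , 0.        ]), 'view': array([[ 0.99345589, -0.11307257,  0.01612425, -0.54699215],
       [-0.06388966, -0.66716774, -0.7421626 ,  0.09407639],
       [ 0.09467581,  0.73627563, -0.67002588,  0.77010744],
       [ 0.        ,  0.        ,  0.        ,  1.        ]])}
{'time': 0.1, 'q': array([-7.47713388e+01,  5.00782645e+00,  1.00375868e+01,  9.50983700e+01,
        1.01364449e-03,  9.00002512e+01]), 'qd': array([-0.01558017,  0.01924779,  0.06267499,  0.04640385, -0.09821808,
        0.08774383]), 'joint_efforts': array([-2.41214448e-04, -5.21560371e+01,  4.65653908e+01,  1.61048945e-02,
       -2.57916406e-05,  2.53522165e-05]), 'ee_pos': array([ 0.14447199, -0.53068839,  0.4040424 ]), 'tcp_rot': array([-1.79931390e+02, -1.01334297e-03,  1.52284088e+01]), 'wrist_force': array([-1.36292259, -0.8959558 , -0.74720503]), 'torque': array([-0.02733561,  0.05344662, -0.013246  ]), 'grasp_force': 0.0, 'opening': 0.08528749928498051}
```

View pics/top0.png

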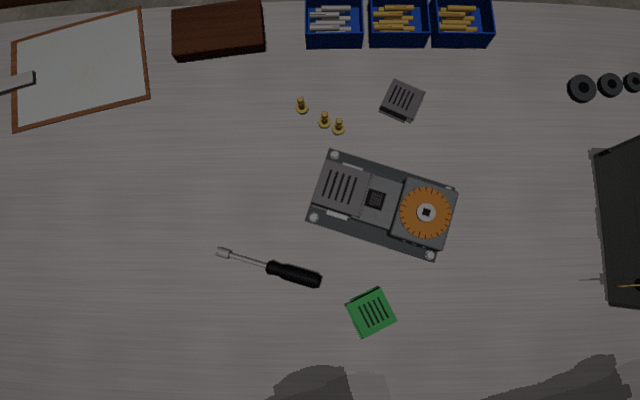

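View pics/side0.png

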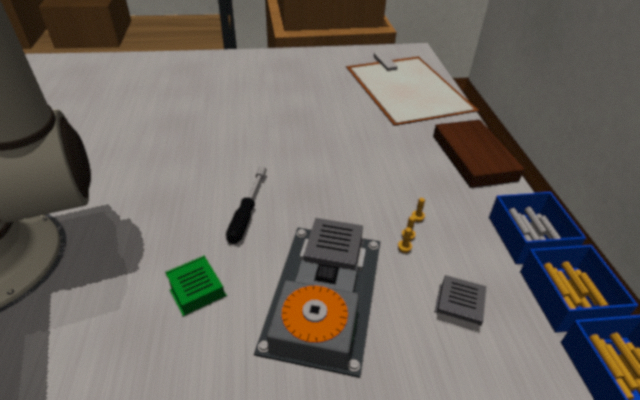

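The top view shows the tester with its disc at (426,212), tab at (375,199) and cover at (342,188). +x points image-left, roughly world +y. The bolts are on the far side at (302..338,105..126) and the driver is on the near side. The small grey and green covers are the look-alikes.

```bash
cat > h.py <<'E'
import numpy as np,cv2
from workcell import get_calibration
def ray(n,p):
    c=get_calibration(n);K=np.array([[c['fx'],0,c['cx']],[0,c['fy'],c['cy']],[0,0,1]])
    u=cv2.undistortPoints(np.array([[p]],float),K,np.array(c['D']))[0,0]
    V=c['view'];R=V[:3,:3];return -R.T@V[:3,3],R.T@np.array([*u,1])
def onz(n,p,z):
    o,d=ray(n,p);return o+d*(z-o[2])/d[2]
def two(p,q):
    a,d=ray('top',p);b,e=ray('side',q)
    s=np.linalg.lstsq(np.c_[d,-e],b-a,rcond=None)[0];P=a+s[0]*d;Q=b+s[1]*e
    return (P+Q)/2,np.linalg.norm(P-Q)
def proj(n,P):
    c=get_calibration(n);K=np.array([[c['fx'],0,c['cx']],[0,c['fy'],c['cy']],[0,0,1]])
    V=c['view'];return cv2.projectPoints(np.array(P,float).reshape(-1,3),cv2.Rodrigues(V[:3,:3])[0],V[:3,3],K,np.array(c['D']))[0][:,0]
E
python3 - <<'E'
from h import *
ce={}
for n,(x,y,w,h),tb in(("top",(295,140,175,130),(362,186,28,26)),("side",(245,205,145,175),(312,258,30,26))):
    im=cv2.imread(f"pics/{n}0.png");hsv=cv2.cvtColor(im,cv2.COLOR_BGR2HSV)
    def big(m,box):
        k=np.zeros_like(m);X,Y,W,H=box;k[Y:Y+H,X:X+W]=m[Y:Y+H,X:X+W]
        return max(cv2.findContours(k,0,2)[0],key=cv2.contourArea)
    o=big(cv2.inRange(hsv,(5,150,80),(22,255,255)),(x,y,w,h));e=cv2.fitEllipse(cv2.convexHull(o))
    t=big(cv2.inRange(hsv,(0,0,0),(180,255,42)),tb);r=cv2.minAreaRect(t)
    print(n,e,r);ce[n]=(e[0],r[0])
    cv2.imwrite(f"pics/{n}c.png",cv2.resize(im[y:y+h,x:x+w],None,fx=4.4 if n=="top" else 3.4,fy=4.4 if n=="top" else 3.4,interpolation=2))
for i in(0,1):print(two(ce['top'][i],ce['side'][i]))
print(onz('top',ce['top'][0],.054),onz('top',ce['top'][1],.0345),onz('side',ce['side'][0],.054))
E
```

```text
top ((424.92523193359375, 212.62303161621094), (49.77421188354492, 51.665367126464844), 133.6821746826172) ((374.6499938964844, 199.05001831054688), (17.708751678466797, 17.39252471923828), 18.43494987487793)
side ((314.26812744140625, 313.5155944824219), (57.00971221923828, 66.17363739013672), 91.86128997802734) ((325.0101013183594, 270.94293212890625), (29.775218963623047, 21.433523178100586), 10.007980346679688)
(array([ 0.52846199, -0.19508335,  0.04933273]), np.float64(0.0006478742878564402))
(array([ 0.55609337, -0.10841904,  0.03342576]), np.float64(0.0018662174968827794))
[ 0.52816775 -0.1938745   0.054     ] [ 0.556856  -0.1082721  0.0345   ] [ 0.52769514 -0.19829844  0.054     ]
```

View pics/topc.png

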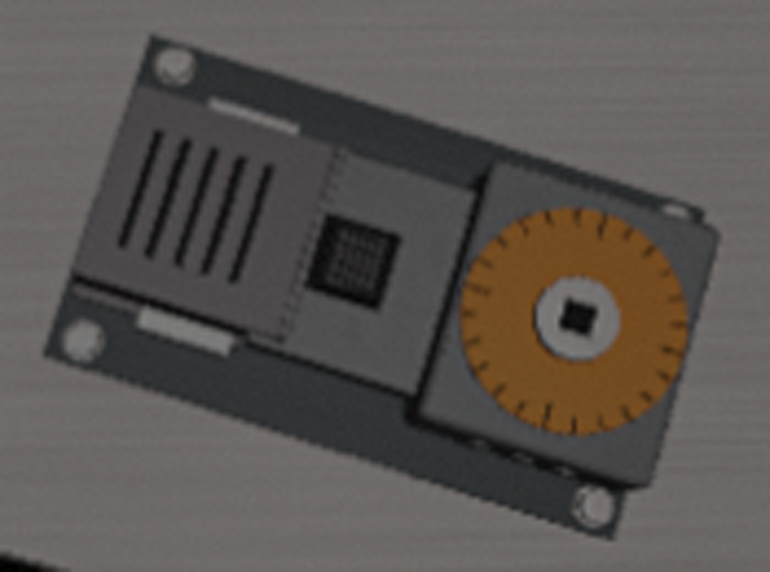

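View pics/sidec.png

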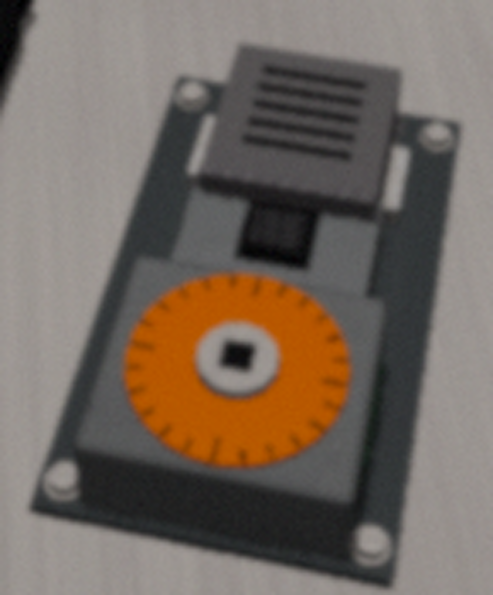

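The crops show these points on the tester plate:
- Top crop: front corners (152,36) and (45,355), rear-near corner (613,540).
- Side crop: corners (180,77), (461,122), (392,585) and (32,512).

I'll fit the tester's pose from these.

```bash
python3 - <<'E'
from h import *
T=lambda p:np.array([295,140])+(np.array(p)+.5)/4.4-.5
S=lambda p:np.array([245,205])+(np.array(p)+.5)/3.4-.5
# tester coords
m=[(50,-75),(50,75),(-205,75),(-205,-75)]
def fit(A,B):
    A=np.array(A,float)/1000;B=np.array(B)[:,:2]
    a=A-A.mean(0);b=B-B.mean(0)
    th=np.arctan2((a[:,0]*b[:,1]-a[:,1]*b[:,0]).sum(),(a*b).sum())
    R=np.array([[np.cos(th),-np.sin(th)],[np.sin(th),np.cos(th)]]);t=B.mean(0)-R@A.mean(0)
    return th,R,t,((A@R.T+t-B)*1000).round(1)
tt=[onz('top',T(p),.005) for p in[(152,36),(45,355),(613,540)]]
ss=[onz('side',S(p),.005) for p in[(461,122),(180,77),(32,512),(392,585)]]
for mm,B in((m[:3],tt),(m,ss),(m[:3]+m,tt+ss)):
    th,R,t,res=fit(mm,B);print(np.degrees(th),t,'tab',R@[-.064,0]+t,'disc?',R@[-.153,0]+t,res.tolist())
E
```

```text
71.20648430584767 [ 0.57769186 -0.05001348] tab [ 0.55707371 -0.11060137] disc? [ 0.5284016 -0.1948564] [[0.7, 0.2], [-0.1, 0.7], [-0.6, -0.9]]
71.44901680407776 [ 0.57742396 -0.05197307] tab [ 0.55706246 -0.11264769] disc? [ 0.52874725 -0.19702333] [[0.1, -1.1], [-1.0, 0.1], [-0.5, 1.3], [1.3, -0.3]]
71.33602040622625 [ 0.57759721 -0.05112729] tab [ 0.55711609 -0.11176163] disc? [ 0.52863454 -0.19608127] [[0.5, -0.7], [-0.4, -0.5], [-0.3, -2.4], [0.4, -0.4], [-0.7, 1.1], [-0.6, 2.4], [1.1, 0.5]]
```

Request:
carry_out(
  targets="0 0 0 0 0 -0.98 -1;0 0 0 0 0 -0.98 -1;0 0 0 0 0 -0.98 -1;0 0 0 0 0 -0.98 -1;0 0 0 0 0 -0.98 -1;0 0 0 0 0 -0.98 -1;0 0 0 0 0 -0.98 -1;0 0 0 0 0 -0.98 -1",
  newtons=60,
)

```text
time: 0.77
ee_pos: [0.1445, -0.5307, 0.4043]
tcp_rot: [-180.0, -0.0, 60.4]
wrist_force: [0.0, -0.3, -0.6]
opening: -0.0
grasp_force: 0.0
```

Request:
carry_out(
  targets="0 0 0 0 0 -0.98 -1;0 0 0 0 0 -0.96 -1;0.8 0.39 0 0 0 0 -1;0.8 0.39 0 0 0 0 -1;0.8 0.39 0 0 0 0 -1;0.8 0.39 0 0 0 0 -1;0.8 0.39 0 0 0 0 -1;0.8 0.39 0 0 0 0 -1",
)

```text
time: 1.43
ee_pos: [0.2956, -0.3775, 0.4044]
tcp_rot: [-180.0, -0.0, 71.2]
wrist_force: [-0.0, -0.3, -0.1]
opening: 0.0004
grasp_force: 0.0
```

Request:
carry_out(
  targets="0.8 0.39 0 0 0 0 -1;0.8 0.39 0 0 0 0 -1;0.8 0.39 0 0 0 0 -1;0.8 0.39 0 0 0 0 -1;0.8 0.39 0 0 0 0 -1;0.8 0.39 0.3 0 0 0 -1;0.8 0.39 0.5 0 0 0 -1;0 0 0.5 0 0 0 -1",
)

```text
time: 2.1
ee_pos: [0.4732, -0.1983, 0.3517]
tcp_rot: [179.9, -0.1, 71.5]
wrist_force: [0.5, -0.1, -0.1]
opening: -0.0
grasp_force: 0.0
```

Request:
carry_out(
  targets="0.69 0.32 0 0 0 0 -1;0.69 0.32 0 0 0 0 -1;0.69 0.32 0 0 0 0 -1;0.68 0.32 0.5 0 0 0 -1;0 0 0.7 0 0 0 -1;0 0 0.7 0 0 0 -1;0 0 0.6 0 0 0 -1;0 0 0 0 0 0 -1",
)

```text
time: 2.77
ee_pos: [0.5527, -0.1136, 0.247]
tcp_rot: [-179.5, 0.1, 71.3]
wrist_force: [-0.6, 1.2, -1.1]
opening: 0.0002
grasp_force: 0.0
```

```bash
python3 - <<'E'
from workcell import monitor,camera
from h import *
o=monitor.get_obs();print(o['ee_pos'],o['tcp_rot'],o['wrist_force'])
t=camera("top")[:,:,::-1];s=camera("side")[:,:,::-1]
cv2.imwrite("pics/a_s.png",s);cv2.imwrite("pics/a_t.png",t)
a=cv2.resize(t[130:270,290:470],None,fx=2.2,fy=2.2,interpolation=2);b=cv2.resize(s[180:390,245:395],None,fx=2.6,fy=2.6,interpolation=2)
h=max(a.shape[0],b.shape[0]);p=lambda x:cv2.copyMakeBorder(x,0,h-x.shape[0],0,0,cv2.BORDER_CONSTANT)
cv2.imwrite("pics/a.png",np.hstack([p(a),p(b)]))
tip=o['ee_pos']-[0,0,.173];print(tip,proj('side',tip),proj('top',tip))
E
```

```text
[ 0.55266237 -0.11357975  0.24704511] [-1.79528724e+02  5.72046892e-02  7.12925416e+01] [-0.58624044  1.17467606 -1.13466705]
[ 0.55266237 -0.11357975  0.07404511] [[324.66921616 256.12365803]] [[380.61011984 197.50696359]]
```

View pics/a.png

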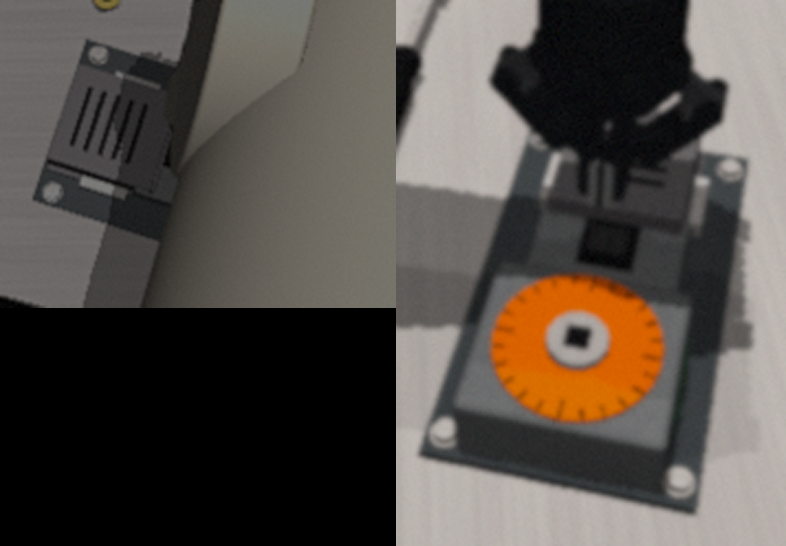

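The side view shows the shut fingertips at crop (600,200), about pixel (324,257), which matches the predicted (325,256). The tab lies below them at crop (608,245). I'll let the arm settle and then descend.

Request:
carry_out(
  targets="0 0 0 0 0 0 -1;0 0 0.3 0 0 0 -1;0 0 0.3 0 0 0 -1;0 0 0.15 0 0 0 -1;0 0 0 0 0 0 -1;0 0 0 0 0 0 -1;0 0 0 0 0 0 -1;0 0 0 0 0 0 -1",
)

```text
time: 3.53
ee_pos: [0.5541, -0.1142, 0.2232]
tcp_rot: [180.0, -0.0, 71.3]
wrist_force: [-0.1, 0.2, 0.2]
opening: -0.0002
grasp_force: 0.0
```

Request:
carry_out(
  targets="0.05 0.04 0.1 0 0 0 -1;0 0 0.1 0 0 0 -1;0 0 0.1 0 0 0 -1;0 0 0.05 0 0 0 -1;0 0 0 0 0 0 -1;0 0 0 0 0 0 -1;0 0 0 0 0 0 -1;0 0 0 0 0 0 -1",
)

```text
time: 4.2
ee_pos: [0.5561, -0.1128, 0.2088]
tcp_rot: [180.0, -0.0, 71.3]
wrist_force: [-0.3, -0.2, 1.3]
opening: 0.0
grasp_force: 0.0
```

Request:
carry_out(
  targets="0 0 0.03 0 0 0 -1;0 0 0.03 0 0 0 -1;0 0 0.02 0 0 0 -1;0 0 0 0 0 0 -1;0 0 0 0 0 0 -1;0 0 0 0 0 0 -1;0 0 0 0 0 0 -1;0 0 0 0 0 0 -1",
)

```text
time: 4.87
ee_pos: [0.5562, -0.1128, 0.2057]
tcp_rot: [180.0, 0.0, 71.3]
wrist_force: [-1.0, -0.1, 5.4]
opening: 0.0002
grasp_force: 2.5
```

Request:
carry_out(
  targets="0 0 0.025 0 0 0 -1;0 0 0.025 0 0 0 -1;0 0 0 0 0 0 -1;0 0 0 0 0 0 -1;0 0 0 0 0 0 -1;0 0 0 0 0 0 -1;0 0 0 0 0 0 -1;0 0 0 0 0 0 -1",
)

```text
time: 5.53
ee_pos: [0.5562, -0.1128, 0.204]
tcp_rot: [180.0, 0.0, 71.3]
wrist_force: [-1.6, -0.5, 5.6]
opening: 0.0001
grasp_force: 3.2
```

Request:
carry_out(
  targets="0 0 0.02 0 0 0 -1;0 0 0 0 0 0 -1;0.05 0 0 0 0 0 -1;0.05 0 0 0 0 0 -1;0.05 0 0 0 0 0 -1;0 0 0 0 0 0 -1;0 0 0 0 0 0 -1;0 0 0 0 0 0 -1",
)

```text
time: 6.2
ee_pos: [0.5582, -0.1074, 0.2033]
tcp_rot: [179.9, 0.0, 71.2]
wrist_force: [-1.6, -3.7, 7.5]
opening: -0.0001
grasp_force: 3.6
```

Request:
carry_out(
  targets="0.03 0 0 0 0 0 -1;0.03 0 0 0 0 0 -1;0.03 0 0 0 0 0 -1;0.03 0 0 0 0 0 -1;0.03 0 0 0 0 0 -1;0 0 0 0 0 0 -1;0 0 0 0 0 0 -1;0 0 0 0 0 0 -1",
)

```text
time: 6.87
ee_pos: [0.5601, -0.1019, 0.2033]
tcp_rot: [179.9, 0.1, 71.2]
wrist_force: [-1.0, -3.8, 7.0]
opening: -0.0
grasp_force: 3.6
```

Request:
carry_out(
  targets="0.04 0 0 0 0 0 -1;0.04 0 0 0 0 0 -1;0.04 0 0 0 0 0 -1;0.04 0 0 0 0 0 -1;0.04 0 0 0 0 0 -1;0 0 0 0 0 0 -1;0 0 0 0 0 0 -1;0 0 0 0 0 0 -1",
)

```text
time: 7.53
ee_pos: [0.5627, -0.0943, 0.2033]
tcp_rot: [179.9, 0.1, 71.2]
wrist_force: [-2.4, -3.8, 7.0]
opening: 0.0001
grasp_force: 3.6
```

```bash
python3 - <<'E'
from workcell import monitor,camera
from h import *
t=camera("top")[:,:,::-1];s=camera("side")[:,:,::-1]
a=cv2.resize(t[130:270,270:450],None,fx=2.2,fy=2.2,interpolation=2);b=cv2.resize(s[180:390,245:395],None,fx=2.6,fy=2.6,interpolation=2)
h=b.shape[0];p=lambda x:cv2.copyMakeBorder(x,0,h-x.shape[0],0,0,cv2.BORDER_CONSTANT)
cv2.imwrite("pics/b.png",np.hstack([p(a),p(b)]))
E
```

```text
(no output)
```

View pics/b.png

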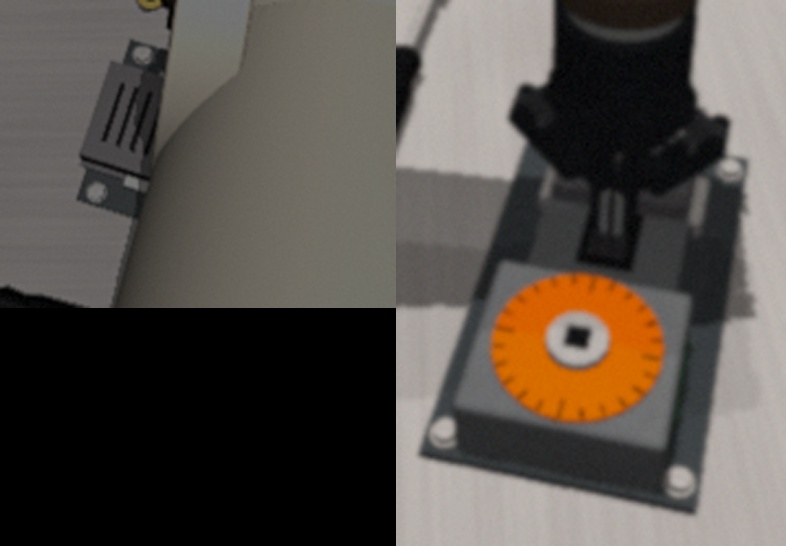

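The cover's front corner has shifted about 10 mm off its seat, while the push force stays around 4 N. It's released, so I'll push on and raise the tip slightly so the ridge stays engaged when the cover tips.

Request:
carry_out(
  targets="0.08 0 0 0 0 0 -1;0.08 0 0 0 0 0 -1;0.08 0 0 0 0 0 -1;0.08 0 -0.03 0 0 0 -1;0.08 0 -0.03 0 0 0 -1;0.08 0 -0.03 0 0 0 -1;0.08 0 -0.03 0 0 0 -1;0.08 0 -0.03 0 0 0 -1",
)

```text
time: 8.3
ee_pos: [0.5707, -0.0691, 0.2083]
tcp_rot: [-179.9, -0.0, 71.3]
wrist_force: [-0.8, 0.1, 0.4]
opening: 0.0002
grasp_force: 0.2
```

Request:
carry_out(
  targets="0.08 0 0 0 0 0 -1;0.08 0 0 0 0 0 -1;0.08 0 0 0 0 0 -1;0 0 0 0 0 0 -1;0 0 0 0 0 0 -1;0 0 0 0 0 0 -1;0 0 0 0 0 0 -1;0 0 0 0 0 0 -1",
)

```text
time: 8.97
ee_pos: [0.5738, -0.0606, 0.2086]
tcp_rot: [-180.0, 0.0, 71.3]
wrist_force: [0.5, -0.4, -0.3]
opening: -0.0002
grasp_force: 0.0
```

Request:
carry_out(
  targets="0.1 0 -0.02 0 0 0 -1;0.1 0 0 0 0 0 -1;0.1 0 0 0 0 0 -1;0.1 0 0 0 0 0 -1;0.1 0 0 0 0 0 -1;0.1 0 0 0 0 0 -1;0 0 0 0 0 0 -1;0 0 0 0 0 0 -1",
)

```text
time: 9.63
ee_pos: [0.5816, -0.0375, 0.2095]
tcp_rot: [-180.0, -0.0, 71.3]
wrist_force: [-0.2, -0.0, 0.6]
opening: 0.0
grasp_force: 0.0
```

```bash
python3 - <<'E'
from workcell import monitor,camera
from h import *
t=camera("top")[:,:,::-1];s=camera("side")[:,:,::-1]
a=cv2.resize(t[130:270,240:420],None,fx=2.2,fy=2.2,interpolation=2);b=cv2.resize(s[150:360,245:395],None,fx=2.6,fy=2.6,interpolation=2)
h=b.shape[0];p=lambda x:cv2.copyMakeBorder(x,0,h-x.shape[0],0,0,cv2.BORDER_CONSTANT)
cv2.imwrite("pics/c.png",np.hstack([p(a),p(b)]))
E
```

```text
(no output)
```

View pics/c.png

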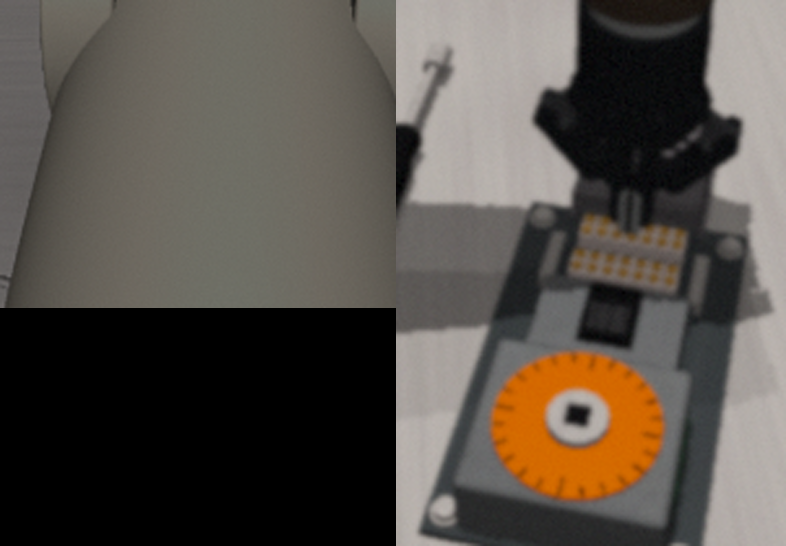

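The terminals are showing and the cover is ahead of the fingertip, at about 71 mm of travel. I'll push on and lower the tip a little.

Request:
carry_out(
  targets="0.1 0 0.02 0 0 0 -1;0.1 0 0.02 0 0 0 -1;0.1 0 0.02 0 0 0 -1;0.1 0 0.02 0 0 0 -1;0.1 0 0 0 0 0 -1;0.1 0 0 0 0 0 -1;0 0 0 0 0 0 -1;0 0 0 0 0 0 -1",
)

```text
time: 10.4
ee_pos: [0.5894, -0.0147, 0.2063]
tcp_rot: [-180.0, -0.0, 71.3]
wrist_force: [-0.3, -0.4, -0.2]
opening: -0.0002
grasp_force: 0.0
```

Request:
carry_out(
  targets="0.06 0 0.02 0 0 0 -1;0.06 0 0.02 0 0 0 -1;0.06 0 0 0 0 0 -1;0.06 0 0 0 0 0 -1;0 0 0 0 0 0 -1;0 0 0 0 0 0 -1;0 0 0 0 0 0 -1;0 0 0 0 0 0 -1",
)

```text
time: 11.07
ee_pos: [0.5923, -0.006, 0.2047]
tcp_rot: [180.0, -0.0, 71.3]
wrist_force: [-1.1, -1.6, 0.5]
opening: -0.0002
grasp_force: 0.0
```

```bash
python3 - <<'E'
from workcell import monitor,camera
from h import *
t=camera("top")[:,:,::-1];s=camera("side")[:,:,::-1]
a=cv2.resize(t[130:270,240:420],None,fx=2.2,fy=2.2,interpolation=2);b=cv2.resize(s[110:320,245:395],None,fx=2.6,fy=2.6,interpolation=2)
cv2.imwrite("pics/d.png",b)
E
```

```text
(no output)
```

View pics/d.png

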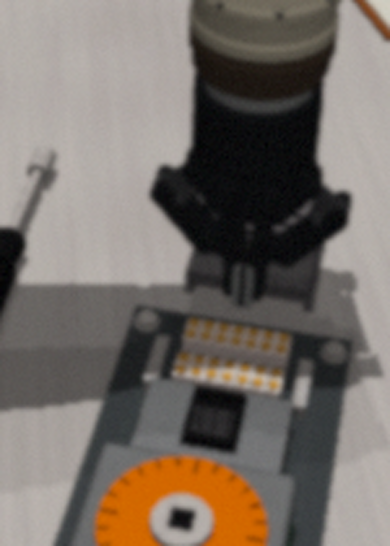

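The cover is at the plate edge with the finger behind it. I'll push another 12 mm for margin, then back off and rise.

Request:
carry_out(
  targets="0.06 0 0 0 0 0 -1;0.06 0 0 0 0 0 -1;0.06 0 0 0 0 0 -1;0.06 0 0 0 0 0 -1;0.06 0 0 0 0 0 -1;0 0 0 0 0 0 -1;0 0 0 0 0 0 -1;0 0 0 0 0 0 -1",
)

```text
time: 11.83
ee_pos: [0.5962, 0.0055, 0.2046]
tcp_rot: [-180.0, -0.0, 71.3]
wrist_force: [-0.2, -0.6, -0.3]
opening: -0.0002
grasp_force: 0.0
```

Request:
carry_out(
  targets="-0.1 0 0 0 0 0 -1;-0.1 0 0 0 0 0 -1;-0.1 0 -0.2 0 0 0 -1;0 0 -0.8 0 0 0 -1;0 0 -1 0 0 0 -1;-0.5 -0.4 -1 0 0 0 -1;-0.8 -0.4 -0.8 0 0 0 -1;-0.8 -0.4 0 0 0 0 -1",
)

```text
time: 12.5
ee_pos: [0.5258, -0.0654, 0.3544]
tcp_rot: [179.5, -0.1, 71.3]
wrist_force: [1.3, -0.5, 1.4]
opening: 0.0
grasp_force: 0.0
```

Request:
carry_out(
  targets="-0.8 -0.39 0 0 0 0 -1;-0.8 -0.39 0 0 0 0 -1;-0.8 -0.39 0 0 0 0 -1;-0.8 -0.39 0 0 0 0 -1;-0.8 -0.39 0 0 0 0 -1;-0.8 -0.39 0 0 0 0 -1;0 0 0 0 0 0 -1;0 0 0 0 0 0 -1",
)

```text
time: 13.17
ee_pos: [0.3742, -0.2181, 0.3485]
tcp_rot: [179.9, 0.0, 71.0]
wrist_force: [0.4, 0.5, -0.1]
opening: -0.0002
grasp_force: 0.0
```

```bash
python3 - <<'E'
from workcell import monitor,camera
from h import *
t=camera("top")[:,:,::-1];s=camera("side")[:,:,::-1]
cv2.imwrite("pics/et.png",t);cv2.imwrite("pics/es.png",s)
a=cv2.resize(t[80:300,200:470],None,fx=1.6,fy=1.6,interpolation=2);b=cv2.resize(s[130:380,220:440],None,fx=1.6,fy=1.6,interpolation=2)
h=b.shape[0];p=lambda x:cv2.copyMakeBorder(x,0,h-x.shape[0],0,0,cv2.BORDER_CONSTANT)
cv2.imwrite("pics/e.png",np.hstack([p(a),p(b)]))
E
```

```text
(no output)
```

View pics/e.png

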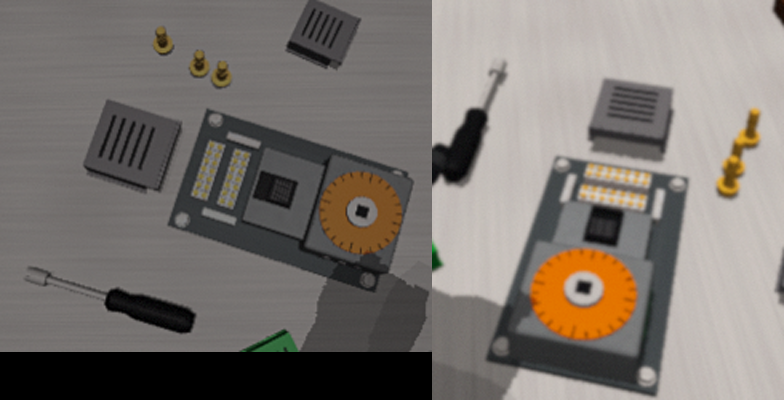

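The cover lies flat on the cabinet top, clear of the plate. Both terminal strips are bare, the tab is back out, and the bolts and driver haven't moved.

```bash
python3 -c "
from workcell import bot;print(bot.job_done())"
```

```text
the job is handed in; nothing more can be done
None
```

The tester's terminals are uncovered: I pressed the tab in, pushed the cover off by its ridge so it lies flat on the cabinet top, left the bolts and nut driver alone, and handed the job in at about 13 s.

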